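# Ink the tin edges and set them to dry on the domes

### The job

Take the dust cover off the marker and stand it rim-down on the bench. Then, tallest tin first and shortest last, ink the bottom edges of each tin: press it upright on the middle of the sprung plate until the plate is fully down, first with its long sides along the felt strips, then again after a quarter turn, before going on to the next; leave every inked tin balanced level on the crown of a wooden domed rest of its own, so that its wet edges touch nothing. Finish with the cover back over the plate, rim flat on the base, and leave the other things on the bench where they are.

Things in the scene. Friction and masses are not known exactly. Their poses are not given: they have to be found in the camera images.
- marker: Fixed marker on the bench: a round grey base, 124 mm across and 14 mm high, carrying a sprung round steel plate with two parallel raised dark felt strips. Origin: centre of the underside, on the bench; z up, x along the felt strips.
- plate_top (a point): Point midway between the two felt strips, level with their tops (on the middle of the sprung plate). Plate 86 mm across; strips 56 mm long, 16 mm wide, 4 mm proud, their middle lines 48 mm apart. The tops stand 30 mm above the bench at rest and 22 mm when fully down.
- plate (a joint): How far the plate with the strips is pushed down: 0 at rest (up), 0.008 m fully down. A spring lifts it; about 7 N holds it fully down.
- cover: Loose round grey dust cover like an upturned bowl: 104 mm outside, 96 mm inside, 30 mm high, flat 4 mm top with a round black knob in its middle, 22 mm across, 28 mm high (knob top 58 mm over the rim). 150 g. Origin: centre of the open rim; z up through the knob. It starts over the plate, rim on the 14 mm high grey base, with 5 mm of play round the plate.
- dome1_top (a point): Highest point of one of three equal fixed wooden domed drying rests: a shallow spherical cap, radius of curvature 70 mm, 40 mm high, 129 mm across at the bench. z up.
- dome2_top (a point): Highest point of one of three equal fixed wooden domed drying rests: a shallow spherical cap, radius of curvature 70 mm, 40 mm high, 129 mm across at the bench. z up.
- dome3_top (a point): Highest point of one of three equal fixed wooden domed drying rests: a shallow spherical cap, radius of curvature 70 mm, 40 mm high, 129 mm across at the bench. z up.
- tin_tall: Tall tin: closed oblong steel tin, 60 mm (x) by 50 mm (y) and 42 mm high, 200 g give or take a quarter, centre of mass in the middle. The tins differ only in height (42, 33, 24 mm); one may be absent. Origin: centre of the underside; z up, x along the long sides. Starts standing upright on the bench.
- tin_mid: Mid tin: closed oblong steel tin, 60 mm (x) by 50 mm (y) and 33 mm high, 160 g give or take a quarter, centre of mass in the middle. The tins differ only in height (42, 33, 24 mm); one may be absent. Origin: centre of the underside; z up, x along the long sides. Starts standing upright on the bench.
- tin_short: Short tin: closed oblong steel tin, 60 mm (x) by 50 mm (y) and 24 mm high, 120 g give or take a quarter, centre of mass in the middle. The tins differ only in height (42, 33, 24 mm); one may be absent. Origin: centre of the underside; z up, x along the long sides. Starts standing upright on the bench.
- roller: Bystander: loose spare aluminium feed roller, a disc 38 mm across, 16 mm high. Origin at the centre of its underside.
- spool: Bystander: loose blue plastic spool, 56 mm across, 32 mm high. Origin at the centre of its underside.
- screwdriver: Bystander: loose screwdriver lying near the yellow bins at the far edge. Origin on its underside.

How it is judged (in metres and radians):
On the way, in this order (a step that is already met when the one before it is completed fails the run):
1. the cover is off the marker and stands rim-down on the bench (horizontal distance between cover and marker above 0.1 m and height (world z) of cover below 0.008 m and angle between cover's own z axis and vertical below 0.08 rad), for 0.2 s.
2. the tall tin, upright on the middle of the plate with its long sides along the felt strips, presses it fully down (z of tin_tall in the frame of marker below 0.0234 m and contact force between tin_tall and marker above 2 N and horizontal distance between tin_tall and plate_top below 0.012 m and angle between tin_tall's own z axis and vertical below 0.12 rad and angle between the x axis of tin_tall and the x axis of marker, either way round below 0.2 rad), for 0.1 s.
3. the tall tin, upright on the middle of the plate with its short sides along the felt strips, presses it fully down (z of tin_tall in the frame of marker below 0.0234 m and contact force between tin_tall and marker above 2 N and horizontal distance between tin_tall and plate_top below 0.012 m and angle between tin_tall's own z axis and vertical below 0.12 rad and angle between the x axis of tin_tall and the y axis of marker, either way round below 0.2 rad), for 0.1 s.
4. the mid tin, upright on the middle of the plate with its long sides along the felt strips, presses it fully down (z of tin_mid in the frame of marker below 0.0234 m and contact force between tin_mid and marker above 2 N and horizontal distance between tin_mid and plate_top below 0.012 m and angle between tin_mid's own z axis and vertical below 0.12 rad and angle between the x axis of tin_mid and the x axis of marker, either way round below 0.2 rad), for 0.1 s.
5. the mid tin, upright on the middle of the plate with its short sides along the felt strips, presses it fully down (z of tin_mid in the frame of marker below 0.0234 m and contact force between tin_mid and marker above 2 N and horizontal distance between tin_mid and plate_top below 0.012 m and angle between tin_mid's own z axis and vertical below 0.12 rad and angle between the x axis of tin_mid and the y axis of marker, either way round below 0.2 rad), for 0.1 s.
6. the short tin, upright on the middle of the plate with its long sides along the felt strips, presses it fully down (z of tin_short in the frame of marker below 0.0234 m and contact force between tin_short and marker above 2 N and horizontal distance between tin_short and plate_top below 0.012 m and angle between tin_short's own z axis and vertical below 0.12 rad and angle between the x axis of tin_short and the x axis of marker, either way round below 0.2 rad), for 0.1 s.
7. the short tin, upright on the middle of the plate with its short sides along the felt strips, presses it fully down (z of tin_short in the frame of marker below 0.0234 m and contact force between tin_short and marker above 2 N and horizontal distance between tin_short and plate_top below 0.012 m and angle between tin_short's own z axis and vertical below 0.12 rad and angle between the x axis of tin_short and the y axis of marker, either way round below 0.2 rad), for 0.1 s.
At the end, for the whole second after the job is handed in: Every tin that is there rests on a dome of its own, the middle of its base within 20 mm of the crown and level to 0.15 rad, released and at rest; the cover is over the plate (within 12 mm of its middle), its rim flat on the base, and the plate is up (((horizontal distance between tin_tall and dome1_top below 0.02 m and z of tin_tall in the frame of dome1_top between -0.006 and 0.008 m) or (horizontal distance between tin_tall and dome2_top below 0.02 m and z of tin_tall in the frame of dome2_top between -0.006 and 0.008 m) or (horizontal distance between tin_tall and dome3_top below 0.02 m and z of tin_tall in the frame of dome3_top between -0.006 and 0.008 m)) and angle between each of tin_tall, tin_mid, tin_short's own z axis and vertical below 0.15 rad and linear speed of each of tin_tall, tin_mid, tin_short, cover below 0.03 m/s and contact force between each of tin_tall, tin_mid, tin_short and the fingers below 0.05 N and ((horizontal distance between tin_mid and dome1_top below 0.02 m and z of tin_mid in the frame of dome1_top between -0.006 and 0.008 m) or (horizontal distance between tin_mid and dome2_top below 0.02 m and z of tin_mid in the frame of dome2_top between -0.006 and 0.008 m) or (horizontal distance between tin_mid and dome3_top below 0.02 m and z of tin_mid in the frame of dome3_top between -0.006 and 0.008 m)) and ((horizontal distance between tin_short and dome1_top below 0.02 m and z of tin_short in the frame of dome1_top between -0.006 and 0.008 m) or (horizontal distance between tin_short and dome2_top below 0.02 m and z of tin_short in the frame of dome2_top between -0.006 and 0.008 m) or (horizontal distance between tin_short and dome3_top below 0.02 m and z of tin_short in the frame of dome3_top between -0.006 and 0.008 m)) and horizontal distance between cover and marker below 0.012 m and z of cover in the frame of marker between 0.01 and 0.018 m and angle between cover's own z axis and vertical below 0.06 rad and value of joint plate below 0.003 m); the robot touches nothing.
It fails at once if the roller is moved more than 25 mm (distance of roller from where it was at the start of the episode above 0.025 m).
It fails at once if the spool is moved more than 25 mm (distance of spool from where it was at the start of the episode above 0.025 m).
It fails at once if the screwdriver is moved more than 25 mm (distance of screwdriver from where it was at the start of the episode above 0.025 m).
Of tin_tall, tin_mid, tin_short only 2 to 3 are there at a start; the rules pass over those that are not, and their reading is None.
At some moment in a run one of cover may be knocked a few centimetres aside while the robot is not near it.
Once in a run the grip may slacken for a moment while it holds something.
It also fails if it takes over 208 s, if anything falls off the work surface, if the arm or the gripper's body presses on something with over 40 N, if the wrist force passes 120 N, or if a joint passes its speed limit or range.

### The arm

A 7-joint arm with a two-finger parallel gripper is mounted at the origin on the work surface. World frame = base frame: x ahead of the robot, y to its left, z up, the work surface at z = 0. Lengths are in mm, angles in degrees, forces in N, time in s.
With the tool pointing down it reaches from about 350 to 900 mm from the base axis. Payload 8.1 kg.
Tool frame: the origin (TCP) lies at the very end of the fingers, on their centre line; the grasp point (between the pads) lies 19 mm behind it (env.pinch_z is the distance from the TCP to the grasp point, in mm); z points along the fingers, y is the line along which they close (so a half turn about z gives the same grasp; the last joint's range is limited). The gripper opens to 92 mm and grips with 3 to 60 N. Pads are 19 mm wide; open, the fingers measure 130 mm over their backs; the gripper's body (75 mm by 190 mm) begins 47 mm behind the grasp point.
Start: joints at [70.497, 24.895, 1.432, 90.138, -0.665, 64.973, -4.303], TCP at [147.203, -607.431, 226.742] pointing down, gripper open.
Joint ranges: [-149.89, 149.89], [-25.12, 119.58], [-72.63, 75.52], [4.76, 147.25], [-75.54, 255.54], [6.69, 114.76], [-157.13, 157.13]. Speed limits (degrees/s): [127.2, 127.2, 172.46, 172.46, 180, 180, 180].

### API

Orientations are given as [roll, pitch, yaw] about the fixed x, y, z axes, in that order (R = Rz(yaw) Ry(pitch) Rx(roll)).
In Python, from workcell import env gives the robot as it stands. The module is installed in compiled form; this text tells all that it offers.
- The arm moves only by the tool drive_tool, never from a script. Its argument "targets" is a list of rows, each a list of 7 numbers: the turn, a rotation vector about the tool's x, y, z in degrees, then the shift along the tool's x, y, z in m, then the closure, from -1 (fully open) to 1 (shut). A call has 1 to 20 rows; each row shifts and turns the commanded pose from where the row before left it, along the tool's axes as they then stand; what a row does not reach is not made up. A row lasts 1/8 s, in which the tool goes at most 62.5 mm and 10.7 degrees, less where a joint would pass 70% of its speed; a pose out of reach is approached as far as the arm can. A call is refused whole if a number of a shift passes 0.0625 or a number of a turn 10.7, either way. A call with a gripper value outside its range is refused whole. The fingers move at their own pace and stop on an object; the grip force is fixed at half the most. Time passes only in rows, so rows that do not move let the fingers close. It gives the time, the measured TCP pose, the force, the opening and the grip force at its end, in the units of the state.
- env.observe(): the state, without advancing time (a new reading comes with each control period).
- env.camera(name): name is "scene" or "top"; returns the picture (400x640x3 uint8, red, green, blue); there is no depth.
- env.calibration(name): a dict with "mtx" (3x3 intrinsics, pixels), "k1" (the pictures are not rectified: a ray, as slopes to the right and down, at radius r is drawn at 1 + k1 r^2 times it, then the intrinsics apply), "R" (3x3) and "t" (3): a world point X has camera coordinates R X + t. Camera axes: x right, y down, z forward; pixel columns grow to the right and rows downward; lengths in mm; the calibration is good to about 2 mm. A picture is of the moment at which its call begins. calibration takes no time and is no camera call.
- env.hand_in(): hands the job in; it is judged then, once.
The state is a dict: "time_s": time; "joints": joint angles; "dq": joint speeds; "tau": joint torques, N m; "eef_pos": TCP position; "orientation": TCP orientation; "force": force on the tool from outside, world axes, zero at the start; "wrist_torque": the same for the moment, N m; "opening": opening from 0.0 (shut) to 1.0 (fully open); "grasp_force": force on a finger pad.
Only numpy, scipy, OpenCV 4.12 (cv2) and the standard library are available. Lean on these libraries where they do the work, as an engineer would, in place of code of your own. Each camera call takes 0.05 s, during which the arm holds its last target. There are 200 camera calls.

## Working session

There is one attempt and no reset: what is moved stays moved. The work goes in short steps, Python scripts to look and compute and a tool call to move; the robot and the scene stay as the last step left them, time stands still between calls to the robot, and variables do not carry over. Pictures are saved under pics/ and viewed, at most 14 in all, crops included, and the job is handed in when it is done.

Besides the shell and the picture viewer there is one more tool, called after ">>>" by a JSON object that holds its "op" and its "data", one argument or row to a line. drive_tool: Moves the arm, as the interface text tells. Its arguments: {"type":"object","properties":{"targets":{"type":"array","items":{"type":"array","items":{"type":"number"}}}},"required":["targets"]}

```bash
mkdir -p pics; python3 - <<'E'
from workcell import env
import cv2
print(env.observe())
for n in("scene","top"):
    im=env.camera(n); cv2.imwrite(f"pics/{n}0.png",im[:,:,::-1]); print(env.calibration(n))
E
```

```text
{'time_s': 0.0, 'joints': array([70.49383773, 24.93732319,  1.43039464, 90.18816361, -0.66416941,
       64.97496939, -4.30254968]), 'dq': array([-0.01584369, -0.02914843,  0.00738198,  0.07690969, -0.03580897,
       -0.05286423, -0.01556755]), 'tau': array([ 1.45948001e-03, -6.67827272e+01,  9.85720418e-01, -3.14458466e+01,
       -6.04983210e-02,  4.29728057e-02,  9.63029242e-05]), 'eef_pos': array([ 147.08106987, -606.91713683,  225.94178279]), 'orientation': array([-1.79908243e+02,  8.58477467e-03,  1.36246009e+01]), 'force': array([-0.12042251,  0.10456591, -0.34669247]), 'wrist_torque': array([-0.01974238, -0.03639444, -0.0039062 ]), 'grasp_force': 0.0, 'opening': 0.9998126061498099}
{'mtx': array([[450.88713954,   0.        , 321.45454893],
       [  0.        , 450.88713954, 202.27243492],
       [  0.        ,   0.        ,   1.        ]]), 'k1': -0.10716103518790886, 'R': array([[ 0.11247538,  0.99363559,  0.00613292],
       [ 0.75817304, -0.08182922, -0.64689846],
       [-0.64227948,  0.07740997, -0.76255149]]), 't': array([ -55.25558316, -399.20885932, 1496.20739962])}
{'mtx': array([[462.70087066,   0.        , 319.24302206],
       [  0.        , 462.70087066, 195.82965897],
       [  0.        ,   0.        ,   1.        ]]), 'k1': -0.10741978345401773, 'R': array([[-0.01358728, -0.99988463, -0.00679014],
       [-0.991842  ,  0.01433816, -0.12666435],
       [ 0.1267471 ,  0.00501373, -0.99192239]]), 't': array([ -20.43464491,  608.81246069, 1278.45073763])}
```

View pics/top0.png

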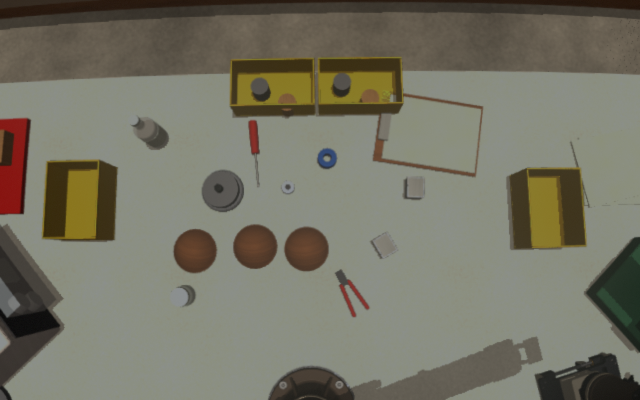

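View pics/scene0.png

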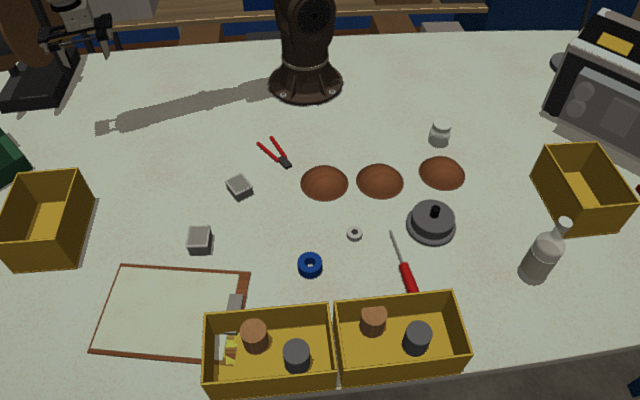

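The top view shows the marker with its cover at (222,190), domes at (195,250), (255,246) and (306,249), and two tins at (415,188) and (385,245). The roller is at (288,187), the spool at (327,158) and the screwdriver at (255,150). I'll write helpers and measure.

```bash
cat > h.py <<'E'
from workcell import env
import numpy as np, cv2
C={n:env.calibration(n) for n in("scene","top")}
def ray(n,uv):
    c=C[n]; D=np.array([c["k1"],0,0,0,0.])
    p=cv2.undistortPoints(np.array(uv,float).reshape(-1,1,2),c["mtx"],D).reshape(-1,2)
    d=np.c_[p,np.ones(len(p))]@c["R"]; return -c["R"].T@c["t"],d
def onplane(n,uv,z):
    o,d=ray(n,uv); return o+d*((z-o[2])/d[:,2])[:,None]
def tri(uvs,uvt):
    o1,d1=ray("scene",uvs);o2,d2=ray("top",uvt);out=[]
    for a,b in zip(d1,d2):
        s=np.linalg.lstsq(np.c_[a,-b],o2-o1,rcond=None)[0]; p,q=o1+a*s[0],o2+b*s[1]
        out.append(np.r_[(p+q)/2,np.linalg.norm(p-q)])
    return np.array(out)
def proj(n,X):
    c=C[n]; r,_=cv2.Rodrigues(c["R"])
    return cv2.projectPoints(np.array(X,float).reshape(-1,1,3),r,c["t"],c["mtx"],np.array([c["k1"],0,0,0,0.]))[0].reshape(-1,2)
def wood(im):
    h=cv2.cvtColor(im,cv2.COLOR_RGB2HSV); return cv2.inRange(h,(0,90,40),(14,190,190))
def blobs(m,lo):
    cs,_=cv2.findContours(m,cv2.RETR_EXTERNAL,cv2.CHAIN_APPROX_NONE); return [c for c in cs if cv2.contourArea(c)>lo]
E
python3 - <<'E'
from h import *
np.set_printoptions(precision=1,suppress=True)
t=cv2.imread("pics/top0.png")[:,:,::-1].copy(); s=cv2.imread("pics/scene0.png")[:,:,::-1].copy()
for n,im in(("top",t),("scene",s)):
    for c in blobs(wood(im),500):
        # tangent-plane outline at bench: compare with bench-plane points
        P=onplane(n,c[:,0],0)[:,:2].astype(np.float32)
        (x,y),r=cv2.minEnclosingCircle(P); e=cv2.fitEllipse(c); print(n,"dome",x,y,2*r,e[0])
def big(im,x,y,w,h,k): return cv2.resize(im[y:y+h,x:x+w],None,fx=k,fy=k,interpolation=cv2.INTER_CUBIC)
a=np.hstack([big(t,370,165,60,40,6),big(t,365,225,60,40,6)])
b=np.hstack([big(s,175,215,60,40,6),big(s,210,165,60,40,6)])
cv2.imwrite("pics/tins.png",np.vstack([a,b])[:,:,::-1])
a=big(t,190,165,60,50,6);b=big(s,400,195,60,50,6)
cv2.imwrite("pics/cov.png",np.hstack([a,b])[:,:,::-1])
E
```

```text
top dome 458.17071533203125 337.5206604003906 124.622802734375 (194.6613311767578, 250.48928833007812)
top dome 459.63104248046875 11.784834861755371 124.61849975585938 (306.0294494628906, 248.80252075195312)
top dome 468.8029479980469 160.69805908203125 124.81291198730469 (254.79112243652344, 246.1992950439453)
top dome 1266.72119140625 776.6612548828125 555.7618408203125 (65.66764068603516, 6.955930233001709)
scene dome 456.7354431152344 11.276294708251953 129.1016387939453 (323.8531494140625, 182.99447631835938)
scene dome 465.85791015625 160.4213409423828 128.80963134765625 (379.3322448730469, 181.0502166748047)
scene dome 454.8748474121094 338.3177795410156 130.46383666992188 (441.6465759277344, 173.09078979492188)
```

View pics/tins.png

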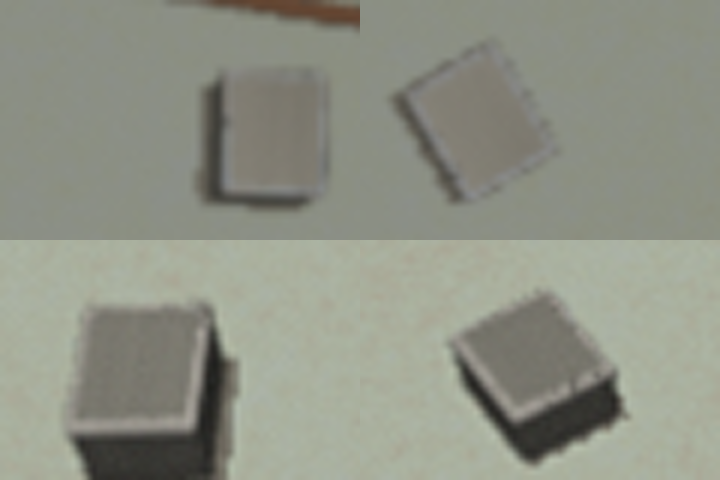

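View pics/cov.png

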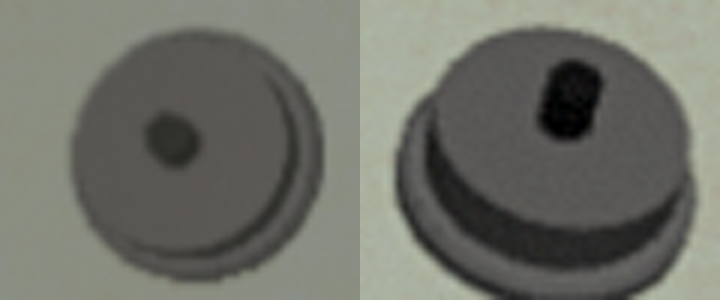

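The pictures show tin A (upper, with a long dark side) nearly axis-aligned and tin B (lower) turned about 30°. The knob is at crop (172,138) in the top view and (575,75) in the scene view. Next I'll triangulate the corners.

```bash
python3 - <<'E'
from h import *
np.set_printoptions(precision=1,suppress=True)
def up(p,ox,oy): return [((x+.5)/6-.5+ox,(y+.5)/6-.5+oy) for x,y in p]
At=up([(222,70),(327,70),(325,194),(220,192)],370,165); As=up([(195,190),(72,190),(85,68),(212,65)],175,215)
Bt=up([(132,40),(199,150),(103,202),(40,97)],365,225); Bs=up([(157,182),(93,102),(183,53),(257,130)],210,165)
for n,a,b in(("A",As,At),("B",Bs,Bt)):
    T=tri(a,b); print(n,T,T.mean(0)); print(np.linalg.norm(np.roll(T[:,:2],-1,0)-T[:,:2],axis=1))
    d=T[0,:2]-T[3,:2]+T[1,:2]-T[2,:2]; print("ang",np.degrees(np.arctan2(d[1],d[0])))
    d=T[1,:2]-T[0,:2]+T[2,:2]-T[3,:2]; print("ang2",np.degrees(np.arctan2(d[1],d[0])))
# knob and base
kt=up([(168,133)],190,165); ks=up([(575-360,70)],400,195)
print("knob",tri(ks,kt), onplane("top",kt,72),onplane("scene",ks,72))
t=cv2.imread("pics/top0.png");g=cv2.cvtColor(t,cv2.COLOR_BGR2GRAY)
m=np.zeros_like(g);m[165:215,190:250]=(cv2.GaussianBlur(g,(0,0),.7)[165:215,190:250]<115)*255
for c in blobs(m,300):
    P=onplane("top",c[:,0],0)[:,:2].astype(np.float32);e=cv2.fitEllipse(c);print(e,cv2.minEnclosingCircle(P))
for p,z in(((288,187),16),((327,158),32),((253,122),10),((258,187),5)): print(onplane("top",[p],z))
E
```

```text
A [[ 661.5 -281.2   38.7    1.6]
 [ 659.9 -328.9   43.4    2. ]
 [ 600.6 -327.2   42.     0.9]
 [ 602.6 -277.4   39.8    0.9]] [ 631.2 -303.7   41.     1.4]
[47.8 59.3 49.8 59. ]
ang -2.6644837683976133
ang2 -92.08219308223839
B [[ 505.2 -218.9   31.3    0.2]
 [ 452.8 -248.6   28.1    1.8]
 [ 429.3 -205.9   29.4    5.5]
 [ 479.1 -175.7   30.     2.2]] [ 466.6 -212.3   29.7    2.4]
[60.2 48.8 58.3 50.5]
ang -59.916630103266804
ang2 -149.59906147673988
knob [[632.8 253.   78.2   1.3]] [[633.9 255.1  72. ]] [[627.9 255.   72. ]]
((222.49195861816406, 190.60794067382812), (41.32894515991211, 41.97994613647461), 46.159122467041016) ((633.3114013671875, 256.5552062988281), 63.914485931396484)
[[638.5  61.6  16. ]]
[[719.3 -52.9  32. ]]
[[837.3 166.1  10. ]]
[[641.5 150.6   5. ]]
```

Tin A measures 41 mm high, so it is the tall one, and B measures 30 mm, so it is the mid one. The short tin is absent. I'll start moving by turning to yaw 90, where tool x is world +y and tool y is world +x.

>>> {"op": "drive_tool", "data": {
  "targets": [
    [0, 0, -10, 0, 0, 0, -1],
    [0, 0, -10, 0, 0, 0, -1],
    [0, 0, -10, 0, 0, 0, -1],
    [0, 0, -10, 0, 0, 0, -1],
    [0, 0, -10, 0, 0, 0, -1],
    [0, 0, -10, 0, 0, 0, -1],
    [0, 0, -10, 0, 0, 0, -1],
    [0, 0, -6.4, 0, 0, 0, -1]
  ]
}}

```text
time_s: 1.1
eef_pos: [147.0, -607.2, 226.3]
orientation: [-180.0, -0.1, 90.3]
force: [-0.6, 1.1, -0.2]
opening: 1.0
grasp_force: 0.0
```

>>> {"op": "drive_tool", "data": {
  "targets": [
    [0, 0, 0, 0.054, 0.0305, 0, -1],
    [0, 0, 0, 0.054, 0.0305, 0, -1],
    [0, 0, 0, 0.054, 0.0305, 0, -1],
    [0, 0, 0, 0.054, 0.0305, 0, -1],
    [0, 0, 0, 0.054, 0.0305, 0, -1],
    [0, 0, 0, 0.054, 0.0305, 0, -1],
    [0, 0, 0, 0.054, 0.0305, 0, -1],
    [0, 0, 0, 0.054, 0.0305, 0, -1],
    [0, 0, 0, 0.054, 0.0305, 0, -1],
    [0, 0, 0, 0.054, 0.0305, 0, -1],
    [0, 0, 0, 0.054, 0.0305, 0, -1],
    [0, 0, 0, 0.054, 0.0305, 0, -1],
    [0, 0, 0, 0.054, 0.0305, 0, -1],
    [0, 0, 0, 0.054, 0.0305, 0, -1],
    [0, 0, 0, 0.054, 0.0305, 0, -1],
    [0, 0, 0, 0.054, 0.0305, 0, -1],
    [0, 0, 0, 0, 0, 0, -1]
  ]
}}

```text
time_s: 3.22
eef_pos: [634.3, 262.6, 225.1]
orientation: [-179.9, -0.2, 90.4]
force: [-0.5, -0.2, -0.8]
opening: 1.0
grasp_force: 0.0
```

>>> {"op": "drive_tool", "data": {
  "targets": [
    [0, 0, 0, -0.007, 0, 0.05, -1],
    [0, 0, 0, 0, 0, 0.05, -1],
    [0, 0, 0, 0, 0, 0.04, -1],
    [0, 0, 0, 0, 0, 0.02, -1],
    [0, 0, 0, 0, 0, 0.016, -1],
    [0, 0, 0, 0, 0, 0, -1],
    [0, 0, 0, 0, 0, 0, 1],
    [0, 0, 0, 0, 0, 0, 1],
    [0, 0, 0, 0, 0, 0, 1],
    [0, 0, 0, 0, 0, 0, 1],
    [0, 0, 0, 0, 0, 0, 1],
    [0, 0, 0, 0, 0, 0, 1],
    [0, 0, 0, 0, 0, 0, 1]
  ]
}}

```text
time_s: 4.85
eef_pos: [634.9, 249.7, 50.6]
orientation: [-180.0, 0.0, 90.0]
force: [-0.5, 0.4, -0.2]
opening: 0.284
grasp_force: 0.0
```

>>> {"op": "drive_tool", "data": {
  "targets": [
    [0, 0, 0, 0, 0, 0, -1],
    [0, 0, 0, 0.0055, 0, 0.0025, -1],
    [0, 0, 0, 0, 0, 0, -1],
    [0, 0, 0, 0, 0, 0, -1],
    [0, 0, 0, 0, 0, 0, 1],
    [0, 0, 0, 0, 0, 0, 1],
    [0, 0, 0, 0, 0, 0, 1],
    [0, 0, 0, 0, 0, 0, 1],
    [0, 0, 0, 0, 0, 0, 1],
    [0, 0, 0, 0, 0, 0, 1],
    [0, 0, 0, 0, 0, 0, 1],
    [0, 0, 0, 0, 0, 0, 1],
    [0, 0, 0, 0, 0, 0, 1],
    [0, 0, 0, 0, 0, 0, 1]
  ]
}}

```text
time_s: 6.6
eef_pos: [634.8, 255.2, 48.2]
orientation: [-180.0, 0.0, 90.0]
force: [-2.1, -0.4, 1.0]
opening: 0.234
grasp_force: 30.0
```

>>> {"op": "drive_tool", "data": {
  "targets": [
    [0, 0, 0, 0, 0, -0.02, 1],
    [0, 0, 0, 0, 0, -0.03, 1],
    [0, 0, 0, 0, 0, -0.03, 1],
    [0, 0, 0, 0.03, -0.005, 0, 1],
    [0, 0, 0, 0.04, -0.005, 0, 1],
    [0, 0, 0, 0.04, -0.005, 0, 1],
    [0, 0, 0, 0.035, 0, 0, 1],
    [0, 0, 0, 0, 0, 0.03, 1],
    [0, 0, 0, 0, 0, 0.03, 1],
    [0, 0, 0, 0, 0, 0.02, 1],
    [0, 0, 0, 0, 0, 0.01, 1],
    [0, 0, 0, 0, 0, 0, 1],
    [0, 0, 0, 0, 0, 0, 1]
  ]
}}

```text
time_s: 8.22
eef_pos: [620.4, 400.8, 39.5]
orientation: [179.9, -0.1, 90.0]
force: [0.3, 0.6, -1.1]
opening: 0.234
grasp_force: 30.0
```

>>> {"op": "drive_tool", "data": {
  "targets": [
    [0, 0, 0, 0, 0, 0.003, 1],
    [0, 0, 0, 0, 0, 0.002, 1],
    [0, 0, 0, 0, 0, 0, 1],
    [0, 0, 0, 0, 0, 0, 1]
  ]
}}

```text
time_s: 8.72
eef_pos: [620.2, 400.4, 34.2]
orientation: [179.9, -0.0, 90.0]
force: [-1.7, -2.2, 5.8]
opening: 0.232
grasp_force: 30.0
```

Contact with the bench (5.8 N). I'll release, rise, go aside and look.

>>> {"op": "drive_tool", "data": {
  "targets": [
    [0, 0, 0, 0, 0, 0, -1],
    [0, 0, 0, 0, 0, 0, -1],
    [0, 0, 0, 0, 0, 0, -1],
    [0, 0, 0, 0, 0, 0, -1],
    [0, 0, 0, 0, 0, -0.05, -1],
    [0, 0, 0, 0, 0, -0.06, -1],
    [0, 0, 0, 0, 0, -0.06, -1],
    [0, 0, 0, -0.06, 0, 0, -1],
    [0, 0, 0, -0.06, 0, 0, -1],
    [0, 0, 0, -0.06, 0, 0, -1],
    [0, 0, 0, -0.06, 0, 0, -1],
    [0, 0, 0, -0.06, 0, 0, -1],
    [0, 0, 0, -0.06, 0, 0, -1],
    [0, 0, 0, -0.06, 0, 0, -1],
    [0, 0, 0, -0.06, 0, 0, -1],
    [0, 0, 0, -0.06, 0, 0, -1],
    [0, 0, 0, -0.06, 0, 0, -1],
    [0, 0, 0, -0.06, 0, 0, -1],
    [0, 0, 0, -0.044, 0.01, 0, -1],
    [0, 0, 0, 0, 0, 0, -1]
  ]
}}

```text
time_s: 11.22
eef_pos: [629.1, -309.3, 202.2]
orientation: [-179.9, 0.1, 89.6]
force: [-0.3, 0.7, 0.1]
opening: 1.0
grasp_force: 0.0
```

```bash
python3 - <<'E'
from h import *
o=env.observe();print(o['eef_pos'],o['orientation'])
t=env.camera("top");cv2.imwrite("pics/top1.png",t[:,:,::-1]);s=env.camera("scene");cv2.imwrite("pics/scene1.png",s[:,:,::-1])
def big(im,x,y,w,h,k): return cv2.resize(im[y:y+h,x:x+w],None,fx=k,fy=k,interpolation=cv2.INTER_CUBIC)
a=np.hstack([big(t,130,165,120,50,6)]);b=big(s,400,180,120,50,6)
cv2.imwrite("pics/mk.png",np.vstack([a,b])[:,:,::-1])
E
```

```text
[ 629.1216909  -309.25993536  202.22496576] [-1.79946187e+02  1.05494740e-01  8.96230769e+01]
```

View pics/mk.png

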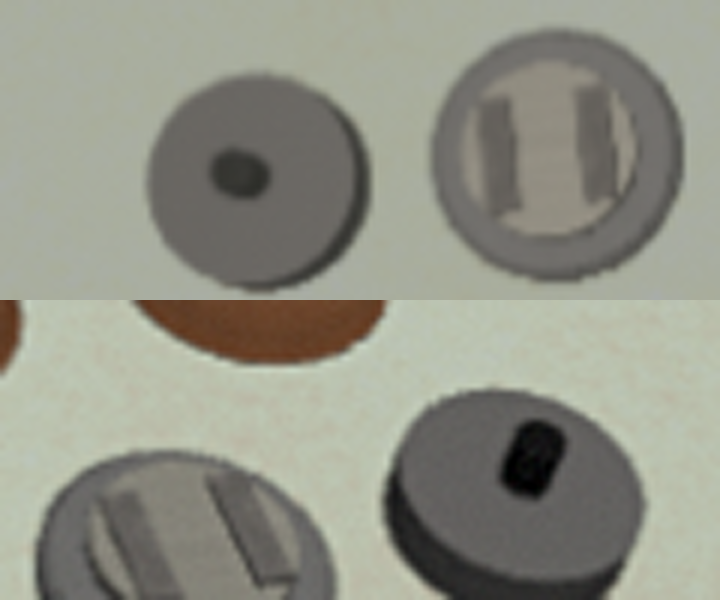

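The cover stands on the bench, centred about crop (258,180). The felt strips show in the top crop with corners at (477,97)–(520,212) on the left and (575,88)–(618,200) on the right.

```bash
python3 - <<'E'
from h import *
np.set_printoptions(precision=1,suppress=True)
f=lambda p:[((x+.5)/6-.5+130,(y+.5)/6-.5+165) for x,y in p]
P=onplane("top",f([(478,98),(511,97),(520,213),(487,216),(575,88),(608,88),(618,200),(585,203)]),30)[:,:2]
print(P,P.mean(0))
for d in((P[0]+P[1]-P[2]-P[3]),(P[4]+P[5]-P[6]-P[7]),(P[:4].mean(0)-P[4:].mean(0))): print(np.linalg.norm(d),np.degrees(np.arctan2(d[1],d[0])))
# plate disc & base outline
print("base",onplane("top",f([(432,155),(684,155),(557,28),(557,281)]),7)[:,:2])
# scene strips
g=lambda p:[((x+.5)/6-.5+400,(y+.5)/6-.5+180) for x,y in p]
print("sc",onplane("scene",g([(208,177),(243,172),(298,275),(258,287)]),30))
t=cv2.imread("pics/top1.png");gr=cv2.cvtColor(t,cv2.COLOR_BGR2GRAY)
k=onplane("top",f([(236,170)]),58);print("knob",k)
E
```

```text
[[657.8 289.5]
 [658.  273.3]
 [601.5 268. ]
 [600.3 284.1]
 [661.9 242.1]
 [661.6 226. ]
 [607.1 220.6]
 [605.9 236.5]] [631.8 255. ]
114.50084762647516 5.337034608879123
111.06474709698004 5.699988281775948
47.64028205123004 95.71876586460145
base [[633.6 317.5]
 [631.7 192.8]
 [695.9 256.4]
 [570.7 254.7]]
sc [[603.2 267.7  30. ]
 [602.2 283.   30. ]
 [656.8 290.2  30. ]
 [660.9 272.3  30. ]]
knob [[620.5 398.6  58. ]]
```

>>> {"op": "drive_tool", "data": {
  "targets": [
    [0, 0, 2.4, 0, 0.001, 0.05, -1],
    [0, 0, 0, 0, 0, 0.05, -1],
    [0, 0, 0, 0, 0, 0.03, -1],
    [0, 0, 0, 0, 0, 0, -1],
    [0, 0, 0, 0, 0, 0, -1]
  ]
}}

```text
time_s: 11.95
eef_pos: [632.3, -302.7, 75.1]
orientation: [179.9, 0.0, 87.7]
force: [-0.1, -0.7, -0.0]
opening: 0.999
grasp_force: 0.0
```

>>> {"op": "drive_tool", "data": {
  "targets": [
    [0, 0, 0, 0, -0.001, 0.03, -1],
    [0, 0, 0, 0, 0, 0.025, -1],
    [0, 0, 0, 0, 0, 0.013, -1],
    [0, 0, 0, 0, 0, 0, -1],
    [0, 0, 0, 0, 0, 0, -1],
    [0, 0, 0, 0, 0, 0, 1],
    [0, 0, 0, 0, 0, 0, 1],
    [0, 0, 0, 0, 0, 0, 1],
    [0, 0, 0, 0, 0, 0, 1],
    [0, 0, 0, 0, 0, 0, 1],
    [0, 0, 0, 0, 0, 0, 1],
    [0, 0, 0, 0, 0, 0, 1]
  ]
}}

```text
time_s: 13.45
eef_pos: [630.3, -303.7, 5.4]
orientation: [180.0, 0.0, 87.6]
force: [0.3, -0.5, 1.9]
opening: 0.654
grasp_force: 29.9
```

>>> {"op": "drive_tool", "data": {
  "targets": [
    [0, 0, 0, 0, 0, -0.02, 1],
    [0, 0, -2.4, 0, 0, -0.04, 1],
    [0, 0, 0, 0, 0, -0.04, 1],
    [0, 0, 0, 0.04, 0, 0, 1],
    [0, 0, 0, 0.05, 0, 0, 1],
    [0, 0, 0, 0.05, 0, 0, 1],
    [0, 0, 0, 0.05, 0, 0, 1],
    [0, 0, 0, 0.05, 0, 0, 1],
    [0, 0, 0, 0.05, 0, 0, 1],
    [0, 0, 0, 0.05, 0, 0, 1],
    [0, 0, 0, 0.05, 0, 0, 1],
    [0, 0, 0, 0.05, 0, 0, 1],
    [0, 0, 0, 0.05, 0, 0, 1],
    [0, 0, 0, 0.05, 0, 0, 1],
    [0, 0, 0, 0.02, 0.002, 0, 1],
    [0, 0, -5.5, 0, 0, 0, 1],
    [0, 0, 0, 0, 0, 0, 1],
    [0, 0, 0, 0, 0, 0, 1]
  ]
}}

```text
time_s: 15.7
eef_pos: [632.2, 255.1, 105.4]
orientation: [-180.0, 0.0, 95.3]
force: [0.1, -0.5, -1.5]
opening: 0.651
grasp_force: 29.9
```

>>> {"op": "drive_tool", "data": {
  "targets": [
    [0, 0, 0, 0.001, 0, 0.03, 1],
    [0, 0, 0, 0, 0, 0.025, 1],
    [0, 0, 0, 0, 0, 0.012, 1],
    [0, 0, 0, 0, 0, 0.004, 1],
    [0, 0, 0, 0, 0, 0.003, 1],
    [0, 0, 0, 0, 0, 0.002, 1],
    [0, 0, 0, 0, 0, 0.001, 1],
    [0, 0, 0, 0, 0, 0, 1],
    [0, 0, 0, 0, 0, 0, 1]
  ]
}}

```text
time_s: 16.82
eef_pos: [632.4, 257.3, 28.7]
orientation: [179.9, -0.0, 95.5]
force: [0.9, -1.4, 4.2]
opening: 0.653
grasp_force: 30.0
```

>>> {"op": "drive_tool", "data": {
  "targets": [
    [0, 0, 0, 0, 0, 0.001, 1],
    [0, 0, 0, 0, 0, 0.001, 1],
    [0, 0, 0, 0, 0, 0, 1],
    [0, 0, 0, 0, 0, 0, 1],
    [0, 0, 0, 0, 0, 0, 1]
  ]
}}

```text
time_s: 17.45
eef_pos: [632.4, 257.4, 27.3]
orientation: [179.9, 0.0, 95.5]
force: [-1.9, -3.8, 11.4]
opening: 0.654
grasp_force: 30.0
```

>>> {"op": "drive_tool", "data": {
  "targets": [
    [0, 0, 0, 0, 0, 0.001, 1],
    [0, 0, 0, 0, 0, 0, 1],
    [0, 0, 0, 0, 0, 0, 1],
    [0, 0, 0, 0, 0, -0.02, 1],
    [0, 0, 0, 0, 0, -0.02, 1],
    [0, 0, -10, 0, 0, 0, 1],
    [0, 0, -10, 0, 0, 0, 1],
    [0, 0, -10, 0, 0, 0, 1],
    [0, 0, -10, 0, 0, 0, 1],
    [0, 0, -10, 0, 0, 0, 1],
    [0, 0, -10, 0, 0, 0, 1],
    [0, 0, -10, 0, 0, 0, 1],
    [0, 0, -10, 0, 0, 0, 1],
    [0, 0, -10, 0, 0, 0, 1],
    [0, 0, 0, 0, 0, 0, 1],
    [0, 0, 0, 0, 0, 0, 1]
  ]
}}

```text
time_s: 19.45
eef_pos: [631.8, 257.3, 65.5]
orientation: [180.0, -0.0, -174.7]
force: [1.0, -0.4, -1.7]
opening: 0.652
grasp_force: 29.9
```

>>> {"op": "drive_tool", "data": {
  "targets": [
    [0, 0, 0, 0, 0, 0.02, 1],
    [0, 0, 0, 0, 0, 0.012, 1],
    [0, 0, 0, 0, 0, 0.004, 1],
    [0, 0, 0, 0, 0, 0.002, 1],
    [0, 0, 0, 0, 0, 0.001, 1],
    [0, 0, 0, 0, 0, 0.001, 1],
    [0, 0, 0, 0, 0, 0, 1],
    [0, 0, 0, 0, 0, 0, 1],
    [0, 0, 0, 0, 0, 0, 1]
  ]
}}

```text
time_s: 20.58
eef_pos: [631.5, 256.9, 27.2]
orientation: [-179.9, 0.0, -174.5]
force: [-7.0, -6.3, 17.1]
opening: 0.651
grasp_force: 30.0
```

>>> {"op": "drive_tool", "data": {
  "targets": [
    [0, 0, 0, 0, 0, -0.03, 1],
    [0, 0, 0, 0, 0, -0.04, 1],
    [0, 0, 10, 0, 0, 0, 1],
    [0, 0, 10, 0, 0, 0, 1],
    [0, 0, 10, 0, 0, 0, 1],
    [0, 0, 10, 0, 0, 0, 1],
    [0, 0, 10, 0, 0, 0, 1],
    [0, 0, 10, 0, 0, 0, 1],
    [0, 0, 10, 0, 0, 0, 1],
    [0, 0, 10, 0, 0, 0, 1],
    [0, 0, 10, 0, 0, 0, 1],
    [0, 0, 5.5, 0, 0, 0, 1],
    [0, 0, 0, -0.024, -0.04, 0, 1],
    [0, 0, 0, -0.024, -0.04, 0, 1],
    [0, 0, 0, -0.024, -0.04, 0, 1],
    [0, 0, 0, -0.023, -0.043, 0, 1],
    [0, 0, 0, 0, 0, 0, 1],
    [0, 0, 0, 0, 0, 0, 1]
  ]
}}

```text
time_s: 22.82
eef_pos: [469.7, 162.8, 95.7]
orientation: [179.9, -0.0, 90.0]
force: [-0.2, 0.7, -2.4]
opening: 0.652
grasp_force: 29.9
```

```bash
python3 - <<'E'
from h import *
o=env.observe();print(o['eef_pos'],o['orientation'])
t=env.camera("top");cv2.imwrite("pics/top2.png",t[:,:,::-1]);s=env.camera("scene");cv2.imwrite("pics/scene2.png",s[:,:,::-1])
def big(im,x,y,w,h,k): return cv2.resize(im[y:y+h,x:x+w],None,fx=k,fy=k,interpolation=cv2.INTER_CUBIC)
a=np.hstack([big(t,210,200,90,90,4),big(s,335,120,100,90,4)])
cv2.imwrite("pics/d2.png",a[:,:,::-1])
E
```

```text
[469.66132857 162.77160997  95.73751095] [ 1.79907103e+02 -4.87334231e-02  9.00241703e+01]
```

View pics/d2.png

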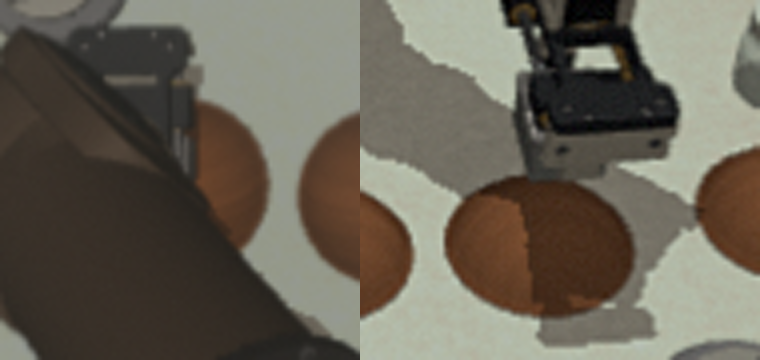

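>>> {"op": "drive_tool", "data": {
  "targets": [
    [0, 0, 0, -0.001, -0.001, 0.025, 1],
    [0, 0, 0, 0, 0, 0.015, 1],
    [0, 0, 0, 0, 0, 0.006, 1],
    [0, 0, 0, 0, 0, 0.002, 1],
    [0, 0, 0, 0, 0, 0.001, 1],
    [0, 0, 0, 0, 0, 0, 1],
    [0, 0, 0, 0, 0, 0, 1]
  ]
}}

```text
time_s: 23.8
eef_pos: [468.1, 161.2, 46.5]
orientation: [180.0, -0.0, 90.0]
force: [0.5, -0.5, -2.1]
opening: 0.653
grasp_force: 29.9
```

>>> {"op": "drive_tool", "data": {
  "targets": [
    [0, 0, 0, 0, 0, 0.001, 1],
    [0, 0, 0, 0, 0, 0.0005, 1],
    [0, 0, 0, 0, 0, 0, 1],
    [0, 0, 0, 0, 0, 0, 1]
  ]
}}

```text
time_s: 24.3
eef_pos: [468.0, 161.2, 45.1]
orientation: [180.0, 0.0, 90.0]
force: [-1.7, -0.7, 6.0]
opening: 0.652
grasp_force: 29.9
```

>>> {"op": "drive_tool", "data": {
  "targets": [
    [0, 0, 0, 0, 0, -0.0005, 1],
    [0, 0, 0, 0, 0, 0, 1],
    [0, 0, 0, 0, 0, 0, -0.4],
    [0, 0, 0, 0, 0, 0, -0.5],
    [0, 0, 0, 0, 0, 0, -0.7],
    [0, 0, 0, 0, 0, 0, -1],
    [0, 0, 0, 0, 0, 0, -1],
    [0, 0, 0, 0, 0, 0, -1],
    [0, 0, 0, 0, 0, -0.02, -1],
    [0, 0, 0, 0, 0, -0.05, -1],
    [0, 0, 0, 0, 0, -0.06, -1],
    [0, 0, 0, -0.055, 0, 0, -1],
    [0, 0, 0, -0.055, 0, 0, -1],
    [0, 0, 0, -0.055, 0, 0, -1],
    [0, 0, 0, -0.055, 0, 0, -1],
    [0, 0, 0, -0.055, 0, 0, -1],
    [0, 0, 0, -0.055, 0, 0, -1],
    [0, 0, 0, -0.042, 0, 0, -1],
    [0, 0, 0, 0, 0, 0, -1]
  ]
}}

```text
time_s: 26.68
eef_pos: [467.1, -214.7, 174.8]
orientation: [-180.0, 0.1, 89.7]
force: [0.3, 0.5, 0.4]
opening: 1.002
grasp_force: 0.0
```

```bash
python3 - <<'E'
from h import *
o=env.observe();print(o['eef_pos'],o['orientation'])
t=env.camera("top");cv2.imwrite("pics/top3.png",t[:,:,::-1]);s=env.camera("scene");cv2.imwrite("pics/scene3.png",s[:,:,::-1])
def big(im,x,y,w,h,k): return cv2.resize(im[y:y+h,x:x+w],None,fx=k,fy=k,interpolation=cv2.INTER_CUBIC)
a=np.hstack([big(t,225,215,60,60,6),big(s,350,140,60,60,6)]); b=np.hstack([big(t,365,225,60,35,6),big(s,210,165,60,35,6)])
cv2.imwrite("pics/d3.png",np.vstack([a,b])[:,:,::-1])
E
```

```text
[ 467.10882825 -214.73377514  174.79063703] [-1.79958225e+02  5.36998971e-02  8.96648458e+01]
```

View pics/d3.png

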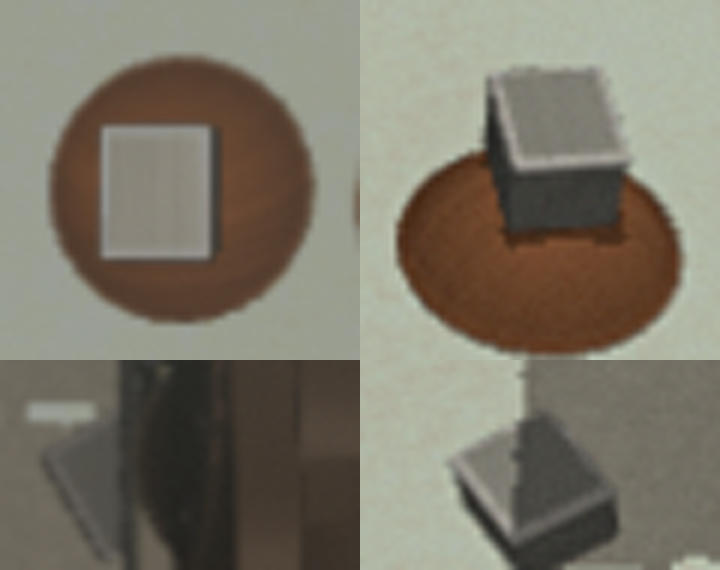

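The tin stands on the dome, with its top corners at top-crop (100,125)–(213,260). I'll measure its offset and tilt.

```bash
python3 - <<'E'
from h import *
np.set_printoptions(precision=1,suppress=True)
f=lambda p,ox,oy:[((x+.5)/6-.5+ox,(y+.5)/6-.5+oy) for x,y in p]
T=f([(100,125),(213,125),(213,260),(100,260)],225,215); S=f([(163+105,164),(163,164),(128,73),(240,72)],350,140)
S=f([(625-360,164),(517-360,167),(488-360,74),(602-360,72)],350,140)
X=tri(S,[T[0],T[1],T[2],T[3]]); print(X)
X=tri([S[1],S[0],S[3],S[2]],T);print(X)
P=onplane("top",T,82);print(P,P.mean(0))
P=onplane("scene",S,82);print("sc",P,P.mean(0))
print("dome",onplane("top",f([(50,190),(316,190),(183,55),(183,324)],225,215),0))
print("dome sc",onplane("scene",f([(396-360,245),(683-360,245),(550-360,355)],350,140),0))
E
```

```text
[[496.6 184.1  79.4   4. ]
 [496.4 134.7  82.3   1.7]
 [435.2 134.8  78.    0.7]
 [435.5 186.3  74.6   0.8]]
[[494.  161.   81.4  49. ]
 [500.9 156.3  85.5  46.4]
 [440.1 158.6  80.6  49.7]
 [433.  160.9  77.7  50. ]]
[[496.8 185.7  82. ]
 [496.3 133.9  82. ]
 [435.1 133.9  82. ]
 [435.6 185.4  82. ]] [466.  159.7  82. ]
sc [[499.1 181.1  82. ]
 [496.1 135.6  82. ]
 [439.4 134.   82. ]
 [443.1 183.4  82. ]] [469.4 158.5  82. ]
dome [[469.2 224.3   0. ]
 [467.8  94.9   0. ]
 [534.  159.6   0. ]
 [404.2 159.5   0. ]]
dome sc [[459.5  95.7   0. ]
 [473.1 224.2   0. ]
 [530.9 151.6   0. ]]
```

>>> {"op": "drive_tool", "data": {
  "targets": [
    [0, 0, -10, 0, 0, 0.04, -1],
    [0, 0, -10, 0, 0, 0.05, -1],
    [0, 0, -10.2, 0, 0, 0.03, -1],
    [0, 0, 0, 0, 0, 0.02, -1],
    [0, 0, 0, 0, 0, 0.02, -1],
    [0, 0, 0, 0, 0, 0.01, -1],
    [0, 0, 0, 0, 0, 0, -1],
    [0, 0, 0, 0, 0, 0, -1],
    [0, 0, 0, 0, 0, 0, 1],
    [0, 0, 0, 0, 0, 0, 1],
    [0, 0, 0, 0, 0, 0, 1],
    [0, 0, 0, 0, 0, 0, 1],
    [0, 0, 0, 0, 0, 0, 1],
    [0, 0, 0, 0, 0, 0, 1],
    [0, 0, 0, 0, 0, 0, 1]
  ]
}}

```text
time_s: 28.65
eef_pos: [467.8, -211.0, 5.3]
orientation: [-180.0, 0.0, 120.2]
force: [-2.5, -1.2, 4.8]
opening: 0.649
grasp_force: 30.0
```

>>> {"op": "drive_tool", "data": {
  "targets": [
    [0, 0, 0, 0, 0, -0.02, 1],
    [0, 0, 10, 0, 0, -0.04, 1],
    [0, 0, 10, 0, 0, -0.04, 1],
    [0, 0, 10.2, 0, 0, 0, 1],
    [0, 0, 0, 0.039, 0.01375, 0, 1],
    [0, 0, 0, 0.039, 0.01375, 0, 1],
    [0, 0, 0, 0.039, 0.01375, 0, 1],
    [0, 0, 0, 0.039, 0.01375, 0, 1],
    [0, 0, 0, 0.039, 0.01375, 0, 1],
    [0, 0, 0, 0.039, 0.01375, 0, 1],
    [0, 0, 0, 0.039, 0.01375, 0, 1],
    [0, 0, 0, 0.039, 0.01375, 0, 1],
    [0, 0, 0, 0.039, 0.01375, 0, 1],
    [0, 0, 0, 0.039, 0.01375, 0, 1],
    [0, 0, 0, 0.039, 0.01375, 0, 1],
    [0, 0, 0, 0.039, 0.01375, 0, 1],
    [0, 0, -5.5, 0, 0, 0, 1],
    [0, 0, 0, 0, 0, 0, 1],
    [0, 0, 0, 0, 0, 0, 1]
  ]
}}

```text
time_s: 31.02
eef_pos: [632.7, 256.4, 104.8]
orientation: [-180.0, 0.0, 95.4]
force: [0.1, -0.8, -1.9]
opening: 0.652
grasp_force: 30.0
```

>>> {"op": "drive_tool", "data": {
  "targets": [
    [0, 0, 0, 0, 0, 0.03, 1],
    [0, 0, 0, 0, 0, 0.025, 1],
    [0, 0, 0, 0, 0, 0.012, 1],
    [0, 0, 0, 0, 0, 0.004, 1],
    [0, 0, 0, 0, 0, 0.003, 1],
    [0, 0, 0, 0, 0, 0.002, 1],
    [0, 0, 0, 0, 0, 0.002, 1],
    [0, 0, 0, 0, 0, 0.0005, 1],
    [0, 0, 0, 0, 0, 0, 1],
    [0, 0, 0, 0, 0, 0, 1]
  ]
}}

```text
time_s: 32.28
eef_pos: [633.3, 257.4, 27.4]
orientation: [179.9, -0.0, 95.5]
force: [-0.7, -2.3, 6.3]
opening: 0.65
grasp_force: 30.0
```

>>> {"op": "drive_tool", "data": {
  "targets": [
    [0, 0, 0, 0, 0, 0.001, 1],
    [0, 0, 0, 0, 0, 0.001, 1],
    [0, 0, 0, 0, 0, 0, 1],
    [0, 0, 0, 0, 0, 0, 1],
    [0, 0, 0, 0, 0, 0, 1]
  ]
}}

```text
time_s: 32.9
eef_pos: [633.3, 257.4, 27.2]
orientation: [179.9, 0.0, 95.5]
force: [-6.1, -5.7, 22.2]
opening: 0.65
grasp_force: 30.0
```

>>> {"op": "drive_tool", "data": {
  "targets": [
    [0, 0, 0, 0, 0, -0.02, 1],
    [0, 0, 0, 0, 0, -0.02, 1],
    [0, 0, -10, 0, 0, 0, 1],
    [0, 0, -10, 0, 0, 0, 1],
    [0, 0, -10, 0, 0, 0, 1],
    [0, 0, -10, 0, 0, 0, 1],
    [0, 0, -10, 0, 0, 0, 1],
    [0, 0, -10, 0, 0, 0, 1],
    [0, 0, -10, 0, 0, 0, 1],
    [0, 0, -10, 0, 0, 0, 1],
    [0, 0, -10, 0, 0, 0, 1],
    [0, 0, 0, 0, 0, 0.02, 1],
    [0, 0, 0, 0, 0, 0.01, 1],
    [0, 0, 0, 0, 0, 0.005, 1],
    [0, 0, 0, 0, 0, 0.003, 1],
    [0, 0, 0, 0, 0, 0.002, 1],
    [0, 0, 0, 0, 0, 0, 1],
    [0, 0, 0, 0, 0, 0, 1],
    [0, 0, 0, 0, 0, 0, 1]
  ]
}}

```text
time_s: 35.28
eef_pos: [632.6, 256.9, 27.2]
orientation: [-179.9, 0.0, -174.5]
force: [-8.3, -8.0, 21.4]
opening: 0.652
grasp_force: 30.0
```

>>> {"op": "drive_tool", "data": {
  "targets": [
    [0, 0, 0, 0, 0, -0.03, 1],
    [0, 0, 0, 0, 0, -0.04, 1],
    [0, 0, 10, 0, 0, 0, 1],
    [0, 0, 10, 0, 0, 0, 1],
    [0, 0, 10, 0, 0, 0, 1],
    [0, 0, 10, 0, 0, 0, 1],
    [0, 0, 10, 0, 0, 0, 1],
    [0, 0, 10, 0, 0, 0, 1],
    [0, 0, 10, 0, 0, 0, 1],
    [0, 0, 10, 0, 0, 0, 1],
    [0, 0, 10, 0, 0, 0, 1],
    [0, 0, 5.5, 0, 0, 0, 1],
    [0, 0, 0, -0.0406, -0.0287, 0, 1],
    [0, 0, 0, -0.0406, -0.0287, 0, 1],
    [0, 0, 0, -0.0406, -0.0287, 0, 1],
    [0, 0, 0, -0.0406, -0.0287, 0, 1],
    [0, 0, 0, -0.0406, -0.0287, 0, 1],
    [0, 0, 0, -0.0406, -0.0287, 0, 1],
    [0, 0, 0, 0, 0, 0, 1],
    [0, 0, 0, 0, 0, 0, 1]
  ]
}}

```text
time_s: 37.78
eef_pos: [461.4, 14.1, 95.2]
orientation: [179.9, -0.0, 90.0]
force: [0.1, 0.7, -0.9]
opening: 0.648
grasp_force: 30.0
```

>>> {"op": "drive_tool", "data": {
  "targets": [
    [0, 0, 0, -0.001, 0, 0.025, 1],
    [0, 0, 0, 0, 0, 0.015, 1],
    [0, 0, 0, 0, 0, 0.006, 1],
    [0, 0, 0, 0, 0, 0.002, 1],
    [0, 0, 0, 0, 0, 0, 1],
    [0, 0, 0, 0, 0, 0, 1]
  ]
}}

```text
time_s: 38.52
eef_pos: [461.1, 12.7, 47.2]
orientation: [179.9, 0.0, 90.0]
force: [0.4, -1.3, -2.4]
opening: 0.647
grasp_force: 30.0
```

>>> {"op": "drive_tool", "data": {
  "targets": [
    [0, 0, 0, 0, 0, 0.0015, 1],
    [0, 0, 0, 0, 0, 0.0005, 1],
    [0, 0, 0, 0, 0, 0, 1],
    [0, 0, 0, 0, 0, 0, 1]
  ]
}}

```text
time_s: 39.02
eef_pos: [460.9, 12.5, 45.1]
orientation: [180.0, 0.0, 90.0]
force: [-1.0, 0.5, 4.3]
opening: 0.65
grasp_force: 30.0
```

>>> {"op": "drive_tool", "data": {
  "targets": [
    [0, 0, 0, 0, 0, -0.0003, 1],
    [0, 0, 0, 0, 0, 0, -0.4],
    [0, 0, 0, 0, 0, 0, -0.5],
    [0, 0, 0, 0, 0, 0, -0.7],
    [0, 0, 0, 0, 0, 0, -1],
    [0, 0, 0, 0, 0, 0, -1],
    [0, 0, 0, 0, 0, 0, -1],
    [0, 0, 0, 0, 0, -0.02, -1],
    [0, 0, 0, 0, 0, -0.05, -1],
    [0, 0, 0, 0, 0, -0.06, -1],
    [0, 0, 0, -0.055, 0, 0, -1],
    [0, 0, 0, -0.055, 0, 0, -1],
    [0, 0, 0, -0.055, 0, 0, -1],
    [0, 0, 0, -0.055, 0, 0, -1],
    [0, 0, 0, -0.055, 0, 0, -1],
    [0, 0, 0, 0, 0, 0, -1]
  ]
}}

```text
time_s: 41.02
eef_pos: [459.5, -267.5, 174.4]
orientation: [-179.9, 0.1, 89.6]
force: [-0.8, -0.4, -0.8]
opening: 0.999
grasp_force: 0.0
```

```bash
python3 - <<'E'
from h import *
t=env.camera("top");cv2.imwrite("pics/top4.png",t[:,:,::-1]);s=env.camera("scene");cv2.imwrite("pics/scene4.png",s[:,:,::-1])
def big(im,x,y,w,h,k): return cv2.resize(im[y:y+h,x:x+w],None,fx=k,fy=k,interpolation=cv2.INTER_CUBIC)
a=np.hstack([big(t,225,215,115,65,4),big(s,300,140,85,65,4)]); b=np.hstack([big(t,125,155,125,60,4),big(s,400,160,75,60,4)])
cv2.imwrite("pics/d4.png",np.vstack([a,b])[:,:,::-1])
E
```

```text
(no output)
```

View pics/d4.png

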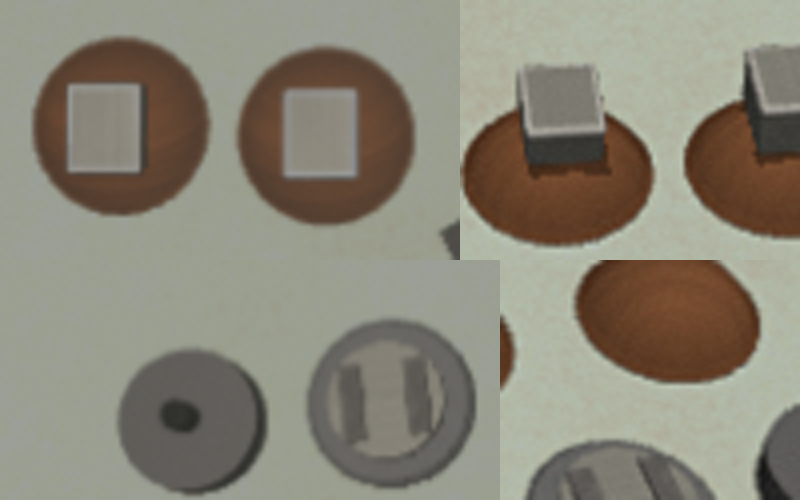

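Both tins stand level on domes 2 and 3. The cover has been knocked aside, and its knob is now near d4-crop (180,415). I'll measure.

```bash
python3 - <<'E'
from h import *
np.set_printoptions(precision=1,suppress=True)
f=lambda p,ox,oy,k=4:[((x+.5)/k-.5+ox,(y+.5)/k-.5+oy) for x,y in p]
print("knob",onplane("top",f([(178,153)],125,155),58))
print("cover top disc edge z30",onplane("top",f([(118,158),(185,88)],125,155),30))
print("tall",onplane("top",f([(104,128)],225,215),82)," mid",onplane("top",f([(320,133)],225,215),73))
print("domes",onplane("top",f([(121.5,126),(326,135)],225,215),0))
print("plate",onplane("top",f([(388,143)],125,155),26))
t=cv2.imread("pics/top4.png");h=cv2.cvtColor(t,cv2.COLOR_BGR2GRAY)
m=np.zeros_like(h);m[170:225,145:195]=(h[170:225,145:195]<125)*255
for c in blobs(m,300): print("cover outline",cv2.boundingRect(c),cv2.minEnclosingCircle(onplane("top",c[:,0],15)[:,:2].astype(np.float32)))
m=np.zeros_like(h);m[170:225,145:195]=(h[170:225,145:195]<60)*255
for c in blobs(m,10): print("dark",cv2.boundingRect(c),onplane("top",[np.mean(c[:,0],0)],58))
E
```

```text
knob [[620.6 398.   58. ]]
cover top disc edge z30 [[621.5 452.3  30. ]
 [672.4 403.6  30. ]]
tall [[466.  159.8  82. ]]  mid [[461.1  12.8  73. ]]
domes [[468.9 159.7   0. ]
 [460.7  11.3   0. ]]
plate [[630.1 253.6  26. ]]
cover outline (154, 177, 38, 37) ((619.9594116210938, 401.59991455078125), 56.538612365722656)
dark (179, 193, 12, 19) [[592.1 347.1  58. ]]
dark (166, 191, 9, 7) [[618.3 396.5  58. ]]
```

The cover is still in place at about (620,400), and both tins are centred to within about 3 mm. I'm going back for the cover.

>>> {"op": "drive_tool", "data": {
  "targets": [
    [0, 0, 0, 0.0552, 0.0133, 0, -1],
    [0, 0, 0, 0.0552, 0.0133, 0, -1],
    [0, 0, 0, 0.0552, 0.0133, 0, -1],
    [0, 0, 0, 0.0552, 0.0133, 0, -1],
    [0, 0, 0, 0.0552, 0.0133, 0, -1],
    [0, 0, 0, 0.0552, 0.0133, 0, -1],
    [0, 0, 0, 0.0552, 0.0133, 0, -1],
    [0, 0, 0, 0.0552, 0.0133, 0, -1],
    [0, 0, 0, 0.0552, 0.0133, 0, -1],
    [0, 0, 0, 0.0552, 0.0133, 0, -1],
    [0, 0, 0, 0.0552, 0.0133, 0, -1],
    [0, 0, 0, 0.0552, 0.0133, 0, -1],
    [0, 0, 0, 0, 0, 0, -1],
    [0, 0, 0, 0, 0, 0, -1],
    [0, 0, 0, 0, 0, 0, -1]
  ]
}}

```text
time_s: 43.0
eef_pos: [620.1, 399.0, 175.2]
orientation: [180.0, 0.0, 90.0]
force: [-0.4, -0.3, -1.3]
opening: 0.996
grasp_force: 0.0
```

```bash
python3 - <<'E'
from h import *
s=env.camera("scene")
p=proj("scene",[[620,400,58],[620,400,30]]).round();print(p)
cv2.imwrite("pics/d5.png",cv2.resize(s[130:260,390:550],None,fx=4,fy=4,interpolation=cv2.INTER_CUBIC)[:,:,::-1])
E
```

```text
[[490. 203.]
 [487. 210.]]
```

View pics/d5.png

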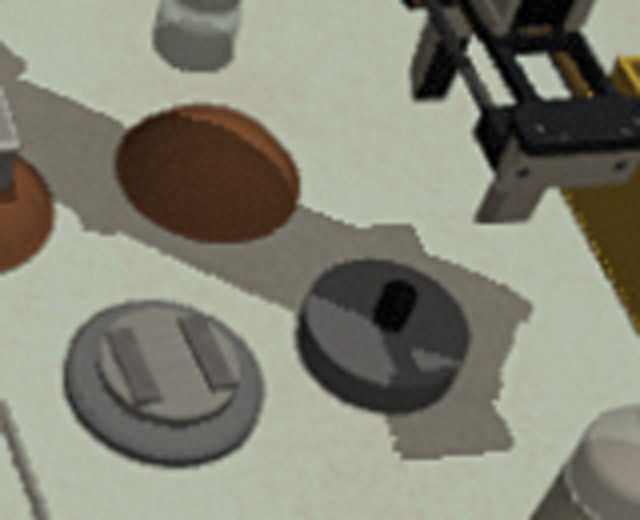

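The knob top is at crop (400,288), which is pixel (490,202) and matches the prediction. Descending and gripping.

>>> {"op": "drive_tool", "data": {
  "targets": [
    [0, 0, 0, 0.001, 0, 0.05, -1],
    [0, 0, 0, 0, 0, 0.05, -1],
    [0, 0, 0, 0, 0, 0.03, -1],
    [0, 0, 0, 0, 0, 0.01, -1],
    [0, 0, 0, 0, 0, 0, -1],
    [0, 0, 0, 0, 0, 0, -1],
    [0, 0, 0, 0, 0, 0, 1],
    [0, 0, 0, 0, 0, 0, 1],
    [0, 0, 0, 0, 0, 0, 1],
    [0, 0, 0, 0, 0, 0, 1],
    [0, 0, 0, 0, 0, 0, 1],
    [0, 0, 0, 0, 0, 0, 1],
    [0, 0, 0, 0, 0, 0, 1],
    [0, 0, 0, 0, 0, 0, 1],
    [0, 0, 0, 0, 0, 0, 1],
    [0, 0, 0, 0, 0, 0, 1]
  ]
}}

```text
time_s: 45.05
eef_pos: [620.2, 401.1, 35.0]
orientation: [180.0, 0.0, 90.0]
force: [0.3, 0.1, -0.5]
opening: 0.233
grasp_force: 30.0
```

>>> {"op": "drive_tool", "data": {
  "targets": [
    [0, 0, 0, 0, 0, -0.02, 1],
    [0, 0, 0, 0, 0, -0.03, 1],
    [0, 0, 0, 0, 0, -0.03, 1],
    [0, 0, 0, -0.03, 0.003, 0, 1],
    [0, 0, 0, -0.04, 0.0035, 0, 1],
    [0, 0, 0, -0.04, 0.003, 0, 1],
    [0, 0, 0, -0.034, 0.003, 0, 1],
    [0, 0, 0, 0, 0, 0, 1],
    [0, 0, 0, 0, 0, 0.03, 1],
    [0, 0, 0, 0, 0, 0, 1],
    [0, 0, 0, 0, 0, 0, 1]
  ]
}}

```text
time_s: 46.42
eef_pos: [632.8, 258.2, 86.3]
orientation: [180.0, -0.0, 90.1]
force: [-0.5, 0.9, -1.9]
opening: 0.235
grasp_force: 30.0
```

```bash
python3 - <<'E'
from h import *
s=env.camera("scene")
cv2.imwrite("pics/d6.png",cv2.resize(s[160:260,380:500],None,fx=5,fy=5,interpolation=cv2.INTER_CUBIC)[:,:,::-1])
E
```

```text
(no output)
```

View pics/d6.png

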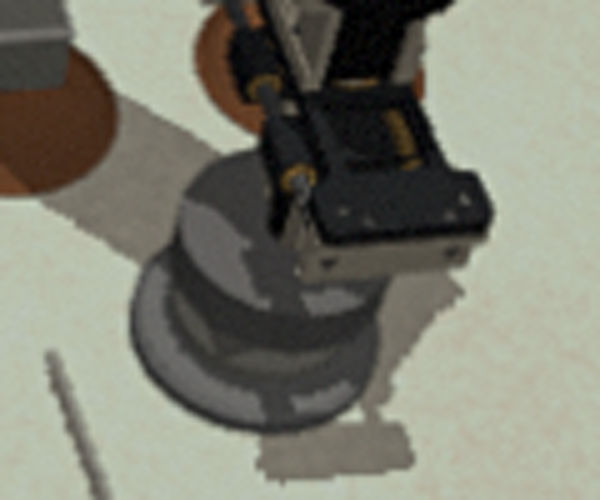

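The cover hangs level over the marker, so I'm lowering it.

>>> {"op": "drive_tool", "data": {
  "targets": [
    [0, 0, 0, -0.001, 0, 0.015, 1],
    [0, 0, 0, 0, 0, 0.01, 1],
    [0, 0, 0, 0, 0, 0.006, 1],
    [0, 0, 0, 0, 0, 0.004, 1],
    [0, 0, 0, 0, 0, 0, 1],
    [0, 0, 0, 0, 0, 0, 1]
  ]
}}

```text
time_s: 47.22
eef_pos: [632.9, 256.2, 50.3]
orientation: [180.0, -0.0, 90.0]
force: [-0.4, -0.2, -2.5]
opening: 0.234
grasp_force: 30.0
```

>>> {"op": "drive_tool", "data": {
  "targets": [
    [0, 0, 0, 0, 0, 0.001, 1],
    [0, 0, 0, 0, 0, 0.0007, 1],
    [0, 0, 0, 0, 0, 0, 1],
    [0, 0, 0, 0, 0, 0, 1]
  ]
}}

```text
time_s: 47.72
eef_pos: [632.9, 256.2, 48.9]
orientation: [180.0, -0.0, 90.0]
force: [-1.6, -1.5, 5.7]
opening: 0.232
grasp_force: 30.0
```

Seated on the base at the expected height (rim at about 14 mm). I'll release, retreat and check.

>>> {"op": "drive_tool", "data": {
  "targets": [
    [0, 0, 0, 0, 0, 0, -1],
    [0, 0, 0, 0, 0, 0, -1],
    [0, 0, 0, 0, 0, 0, -1],
    [0, 0, 0, 0, 0, 0, -1],
    [0, 0, 0, 0, 0, 0, -1],
    [0, 0, 0, 0, 0, -0.03, -1],
    [0, 0, 0, 0, 0, -0.06, -1],
    [0, 0, 0, 0, 0, -0.06, -1],
    [0, 0, 0, -0.055, 0, 0, -1],
    [0, 0, 0, -0.055, 0, 0, -1],
    [0, 0, 0, -0.055, 0, 0, -1],
    [0, 0, 0, -0.055, 0, 0, -1],
    [0, 0, 0, -0.055, 0, 0, -1],
    [0, 0, 0, -0.055, 0, 0, -1],
    [0, 0, 0, -0.055, 0, 0, -1],
    [0, 0, 0, -0.055, 0, 0, -1],
    [0, 0, 0, -0.055, 0, 0, -1],
    [0, 0, 0, 0, 0, 0, -1],
    [0, 0, 0, 0, 0, 0, -1]
  ]
}}

```text
time_s: 50.1
eef_pos: [632.9, -238.4, 198.2]
orientation: [-180.0, -0.0, 90.0]
force: [-0.3, 0.7, 0.5]
opening: 0.998
grasp_force: 0.0
```

```bash
python3 - <<'E'
from h import *
s=env.camera("scene");t=env.camera("top")
r=lambda a:cv2.resize(a,None,fx=4,fy=4,interpolation=cv2.INTER_CUBIC)
cv2.imwrite("pics/d7.png",np.vstack([r(s[145:250,300:480]),np.zeros((4,720,3),np.uint8)])[:,:,::-1])
cv2.imwrite("pics/d8.png",r(t[150:285,160:350])[:,:,::-1])
E
```

```text
(no output)
```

View pics/d7.png

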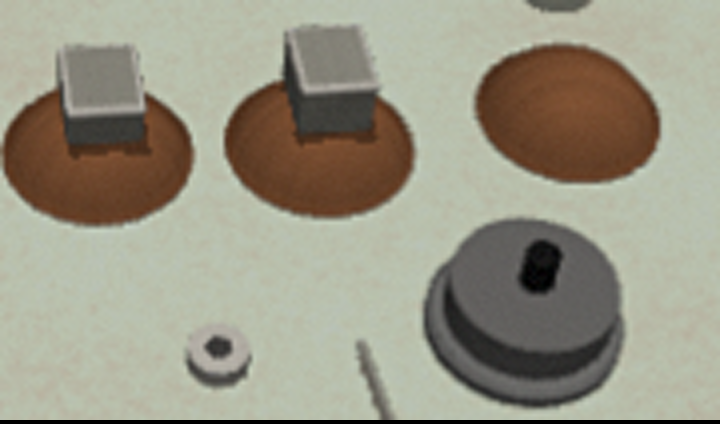

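View pics/d8.png

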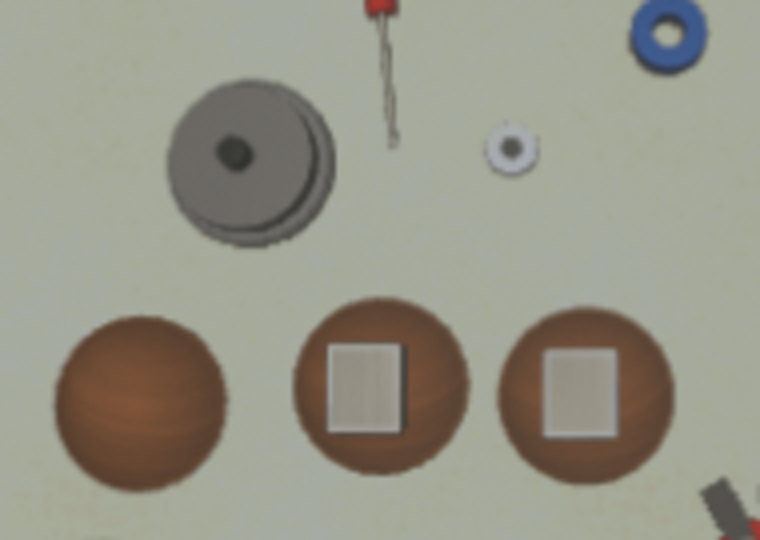

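The cover is seated flat on the marker, with its knob at scene crop (540,265). Both tins sit level on their domes at top crop (365,388) and (580,393), and the bystanders haven't moved. Handing in.

```bash
python3 -c "
from workcell import env
print(env.hand_in())"
```

```text
the job is handed in; nothing more can be done
None
```

I inked the tall and mid tins both ways and left each level on its own dome, put the cover back on the marker, left the other bench items in place, and handed the job in; there was no short tin on the bench, and hand-in returned no verdict.

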